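# Free a stuck glass stopper and put it in the clean dish

### The arm

A 7-joint arm with a two-finger parallel gripper is mounted at the origin on the work surface. World frame = base frame: x ahead of the robot, y to its left, z up, the work surface at z = 0. Lengths are in m, angles in rad, forces in N, time in s.
With the tool pointing down it reaches from about 0.4 to 0.85 m from the base axis. Payload 10.4 kg.
Tool frame: the origin (TCP) lies midway between the tips of the shut fingers; the grasp point (between the pads) lies 19 mm behind it; z points along the fingers, y is the line along which they close (so a half turn about z gives the same grasp; the last joint's range is limited). The gripper opens to 87 mm and grips with 3 to 60 N. Pads are 19 mm wide; open, the fingers measure 117 mm over their backs; the gripper's body (75 mm by 190 mm) begins 51 mm behind the grasp point.
Start: joints at [1.199, 0.332, -0.065, 1.46, 0.022, 1.35, -0.088], TCP at [0.214, -0.587, 0.223] pointing down, gripper open.
Joint ranges: [-2.6, 2.6], [-0.5, 2.12], [-1.47, 1.34], [0.16, 2.42], [-1.27, 4.41], [0.06, 2.06], [-2.6, 2.6]. Speed limits (rad/s): [2.22, 2.22, 2.79, 2.79, 3.14, 3.14, 3.14].

### API

Orientations are given as a unit quaternion [x, y, z, w].
In Python, from bench import sensors, eyes, order gives the robot as it stands.
- The arm moves only by the tool arm_command, never from a script. Its argument "steps" is a list of rows, each an object with "rot": the turn, a rotation vector about the world's x, y, z in degrees, a list of three; "slide": the shift along the world's x, y, z in m, a list of three; "grip": the opening, from 0 (shut) to 1 (fully open). A call has exactly 8 rows; each row shifts and turns the commanded pose from where the row before left it; what a row does not reach is not made up. A row lasts 1/8 s, in which the tool goes at most 62.5 mm and 10.7 degrees, less where a joint would pass 70% of its speed; a pose out of reach is approached as far as the arm can. A call with a gripper value outside its range is refused whole. The fingers move at their own pace and stop on an object; "newtons" is the grip in N (left out, the last holds). Time passes only in rows, so rows that do not move let the fingers close, or fill a call up. It gives the time, the measured TCP pose, the force, the opening and the grip force at its end, in the units of the state.
- sensors.read_state(): the state, without advancing time (a new reading comes with each control period).
- eyes.camera(name): name is "side" or "top" or "wrist"; returns a dict with "pixels" (420x560x3 uint8, red, green, blue), "intrinsics" (3x3 intrinsics, pixels), "pose" (4x4, takes a point from camera to world coordinates). Camera axes: x right, y down, z forward; pixel columns grow to the right and rows downward; lengths in m; the calibration is good to about 2 mm. A picture is of the moment at which its call begins. There is no depth.
- order.close_job(): hands the job in; it is judged then, once.
Trained networks look in a picture, given as the dict that the camera call returned (one of the last four; its "shot" number tells which), for a name from the list of things; names that differ only in an ending like _2 or _b are one class to them, and where a whole thing is asked for, a point or a joint stands for the part that bears it (a point fixed in the world has none). Each returns a list of dicts, best first, with "conf" (0 to 1); they miss things now and then, are a little off and sometimes report something else, mostly with a low value. They report only what shows in the picture. A call takes as long as a camera call. They do not tell look-alikes from the thing itself.
- eyes.look_for(name, picture): "bbox" ([left, top, right, bottom] in pixels, round what is visible of it).
The state is a dict: "time": time; "joint_positions": joint angles; "joint_vel": joint speeds; "joint_torque": joint torques, N m; "ee_pos": TCP position; "eef_rot": TCP orientation; "ft_force": force on the tool from outside, world axes, zero at the start; "torque": the same for the moment, N m; "width": finger opening in m; "grip_force": force on a finger pad.
Only numpy, scipy, OpenCV 4.12 (cv2) and the standard library are available. Lean on these libraries where they do the work, as an engineer would, in place of code of your own. Each camera call takes 0.05 s, during which the arm holds its last target. There are 200 camera calls.

### The job

The flat-topped glass stopper of the amber bottle in the bench rack has stuck tight: a straight pull only brings the bottle up with it. Work the stopper free by twisting it to and fro while drawing it lightly upwards, so that the bottle stays down in its rack cell, and then set it down, without dropping it, in the empty shallow glass dish. Leave the bottle standing in its cell, and do not knock over or push away the dish or the other things on the bench.

Things in the scene. Friction and masses are not known exactly. Their poses are not given: they have to be found in the camera images.
- stopper: Amber glass stopper, 60 g, 69 mm long, stuck in the neck of the amber bottle, the only one of its kind. Origin on its axis at the underside of its collar (31 mm diameter, 5 mm thick), which rests on the bottle's rim; z along the axis, up. Above: a flat upright thumb plate (see stopper_plate). Below: a plug 22 mm in diameter, 28 mm long, inside the neck. Its heading differs from run to run.
- stopper_plate (a point): Where to grip, on the stopper's axis 27 mm above its origin: the thumb plate is 30 mm wide (along x), 11 mm thick (along y; grip across this, firmly: 45 N holds well) and reaches from 9 to 41 mm above the origin. Fingertips that reach more than 22 mm below this point meet the collar.
- stopper_end (a point): Middle of the plug's flat lower end, 28 mm below the stopper's origin (55 mm below stopper_plate); the stopper can stand on this end.
- stopper_mid (a point): Point on the stopper's axis 4 mm above its origin, about its centre of mass.
- bottle_rim (a point): Centre of the bottle's rim, 128 mm above its base. A sleeve in the neck grips the plug with about 13 N (+-15 %) against the way it slips. Turning it takes 0.1 to 0.15 N m, and while turned, to or fro, it follows a rise of 1 to 2 mm per radian; swings of up to 0.8 rad either side do well. The grip stays full for 13 mm of rise, then is gone; at 28 mm the plug is out of the neck.
- bottle: Amber glass bottle, square, 62 mm by 62 mm, body 88 mm high, rim 128 mm above the base. Loose, about 0.7 kg with the stopper, so that a straight pull over 7 N lifts it: it stands in one of the four cells of the rack with 1.5 mm of play on every side, so the cell keeps it from turning more than 3 degrees. Origin: centre of its base, z up, x and y square to its sides.
- rack: White plastic bottle rack, fixed to the bench: 142 mm by 142 mm, 45 mm high, floor 5 mm thick, two by two square cells of 65 mm with their centres at x, y = +-34.5 mm. Origin: centre of its underside, x and y along its sides. It holds the amber bottle and two screw-capped square bottles, in any order; one cell is empty.
- dish: Shallow round clear glass dish, empty, loose, 140 g: 100 mm outside diameter, 94 mm inside, 21 mm high, its floor 4 mm thick. Origin: centre of its underside.
- capped_a: Bystander in the rack: clear square bottle, 62 mm wide, blue screw cap, 106 mm high over all. Origin: centre of its base.
- capped_b: Bystander in the rack: white square bottle, 62 mm wide, black screw cap, 98 mm high over all. Origin: centre of its base.
- cryobox: Bystander: closed cardboard freezer box, 132 mm by 132 mm, 52 mm high, beyond the rack and dish. Origin: centre of its base.
- marker: Bystander: marker pen lying on the bench between rack and dish, 134 mm long, 12 mm thick. Origin: under its middle.
- media_bottle: Bystander: round glass bottle with orange cap, 72 mm in diameter, 135 mm high. Origin: centre of its base.
- beaker: Bystander: empty glass beaker, 72 mm in diameter, 85 mm high. Origin: centre of its base.
- wash_bottle: Bystander: white plastic wash bottle with a bent spout, 64 mm in diameter, 187 mm high. Origin: centre of its base.
There are look-alikes about, which are no part of the job. Leave any yellow look-alike of the stopper alone.

How it is judged:
At the end, for the whole second after the job is handed in: The stopper rests in the dish, standing or lying: its middle within 45 mm of the dish's centre and under 55 mm high, borne by the dish, at rest. The dish is level and within 40 mm of where it was. The amber bottle stands upright (within 0.1 rad) in its cell, its base within 4 mm of the rack's floor (horizontal distance between stopper_mid and dish below 0.045 m and height (world z) of stopper_mid below 0.055 m and contact force between stopper and dish above 0.2 N and linear speed of stopper below 0.02 m/s and distance of dish from where it was at the start of the episode below 0.04 m and angle between each of dish, bottle's own z axis and vertical below 0.1 rad and z of bottle in the frame of rack below 0.009 m and horizontal distance between bottle and rack below 0.06 m); the robot touches nothing.
It fails at once if the amber bottle lifted more than 10 mm off the floor of its rack cell (z of bottle in the frame of rack above 0.015 m).
It fails at once if the amber bottle tipped more than 0.15 rad (angle between bottle's own z axis and vertical above 0.15 rad).
It fails at once if the stopper dropped (falling faster than 0.8 m/s out of the fingers, as from more than 30 mm) (linear speed of stopper above 0.8 m/s and contact force between the fingers and stopper below 0.05 N).
It fails at once if another thing on the bench pushed more than 30 mm or knocked over (distance of any of capped_a, capped_b, cryobox, marker, media_bottle, beaker, wash_bottle from where it was at the start of the episode above 0.03 m or angle between any of capped_a, capped_b, cryobox, media_bottle, beaker, wash_bottle's own z axis and vertical above 0.4 rad).
It also fails if it takes over 70 s, if anything falls off the work surface, if the arm or the gripper's body presses on something with over 40 N, if the wrist force passes 120 N, or if a joint passes its speed limit or range.

## Working session

There is one attempt and no reset: what is moved stays moved. The work goes in short steps, Python scripts to look and compute and a tool call to move; the robot and the scene stay as the last step left them, time stands still between calls to the robot, and variables do not carry over. Pictures are saved under pics/ and viewed, at most 12 in all, crops included, and the job is handed in when it is done.

Besides the shell and the picture viewer there is one more tool, called after ">>>" in YAML: its name, and indented under it one key for each argument. arm_command: Moves the arm, as the interface text tells. Its arguments: {"type":"object","properties":{"steps":{"type":"array","items":{"type":"object","properties":{"rot":{"type":"array","items":{"type":"number"}},"slide":{"type":"array","items":{"type":"number"}},"grip":{"type":"number"}}}},"newtons":{"type":"number"}},"required":["steps"]}

```bash
mkdir -p pics; cat > h.py <<'E'
import numpy as np, cv2
from bench import sensors, eyes, order
def ray(p,uv):
    K=np.array(p["intrinsics"]);T=np.array(p["pose"])
    d=T[:3,:3]@np.linalg.solve(K,[uv[0],uv[1],1.0]);return T[:3,3],d/np.linalg.norm(d)
def onz(p,uv,z):
    o,d=ray(p,uv);return o+d*(z-o[2])/d[2]
def proj(p,X):
    K=np.array(p["intrinsics"]);T=np.array(p["pose"])
    c=T[:3,:3].T@(np.array(X)-T[:3,3]);q=K@c;return q[:2]/q[2]
def tri(a,b):
    A=np.zeros((3,3));y=np.zeros(3)
    for o,d in (a,b):
        M=np.eye(3)-np.outer(d,d);A+=M;y+=M@o
    return np.linalg.solve(A,y)
def save(p,n): cv2.imwrite(f"pics/{n}.png",np.ascontiguousarray(p["pixels"][...,::-1]))
E
python3 - <<'E'
from h import *
s=sensors.read_state();print({k:np.round(v,3).tolist() for k,v in s.items()})
for c in ("top","side"):
    p=eyes.camera(c);save(p,c+"0");print(c,np.round(p["pose"],3).tolist(),np.round(p["intrinsics"],1).tolist())
    for n in ("stopper","bottle","rack","dish","marker"):
        print(n,[(np.round(r["bbox"]).tolist(),round(r["conf"],2)) for r in eyes.look_for(n,p)[:4]])
E
```

```text
{'time': 0.0, 'joint_positions': [1.199, 0.333, -0.065, 1.461, 0.022, 1.35, -0.089], 'joint_vel': [0.0, 0.002, -0.0, 0.0, 0.001, 0.0, 0.001], 'joint_torque': [0.001, -62.325, 0.026, -38.989, -0.061, 0.04, 0.0], 'ee_pos': [0.213, -0.587, 0.222], 'eef_rot': [0.985, 0.174, -0.0, -0.001], 'ft_force': [0.204, -0.523, 1.017], 'torque': [0.036, -0.001, 0.02], 'grip_force': 0.0, 'width': 0.087}
top [[-0.029, -0.992, 0.122, 0.481], [-1.0, 0.029, -0.003, 0.078], [-0.001, -0.122, -0.993, 1.191], [0.0, 0.0, 0.0, 1.0]] [[442.8, 0.0, 278.8], [0.0, 442.8, 207.1], [0.0, 0.0, 1.0]]
stopper [([332.0, 246.0, 339.0, 258.0], 0.47)]
bottle [([358.0, 228.0, 391.0, 260.0], 0.95), ([304.0, 231.0, 318.0, 278.0], 0.41)]
rack [([350.0, 204.0, 432.0, 284.0], 0.57)]
dish [([226.0, 236.0, 262.0, 274.0], 0.73)]
marker [([304.0, 228.0, 318.0, 280.0], 0.69)]
side [[0.864, -0.359, 0.353, 0.271], [-0.504, -0.63, 0.591, -0.486], [0.01, -0.689, -0.725, 0.802], [0.0, 0.0, 0.0, 1.0]] [[409.0, 0.0, 288.9], [0.0, 409.0, 213.6], [0.0, 0.0, 1.0]]
stopper [([303.0, 288.0, 321.0, 314.0], 0.5), ([271.0, 288.0, 286.0, 310.0], 0.5), ([307.0, 266.0, 324.0, 291.0], 0.48)]
bottle [([293.0, 304.0, 328.0, 344.0], 0.86), ([304.0, 289.0, 322.0, 315.0], 0.34)]
rack [([279.0, 320.0, 369.0, 402.0], 0.87)]
dish [([213.0, 217.0, 253.0, 247.0], 0.84)]
marker [([238.0, 268.0, 290.0, 300.0], 0.5)]
```

```bash
python3 - <<'E'
import cv2,numpy as np
a=cv2.imread("pics/top0.png")[170:320,190:460];b=cv2.imread("pics/side0.png")[190:410,180:420]
a=cv2.resize(a,(540,300),interpolation=cv2.INTER_CUBIC);
cv2.imwrite("pics/a.png",cv2.resize(cv2.imread("pics/top0.png")[180:310,200:450],(750,390),interpolation=cv2.INTER_CUBIC))
cv2.imwrite("pics/b.png",cv2.resize(b,(640,587),interpolation=cv2.INTER_CUBIC))
E
```

```text
(no output)
```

View pics/a.png

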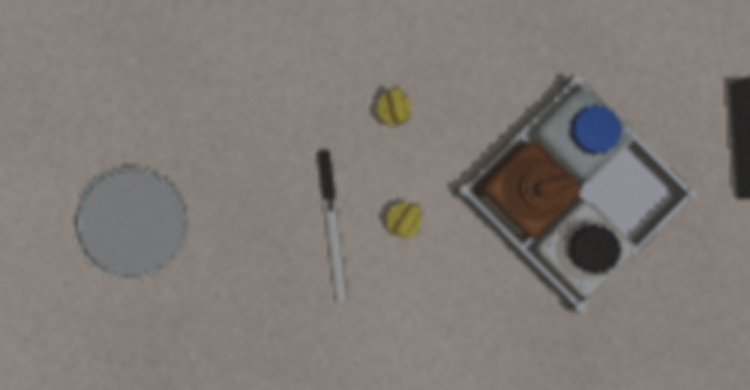

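View pics/b.png

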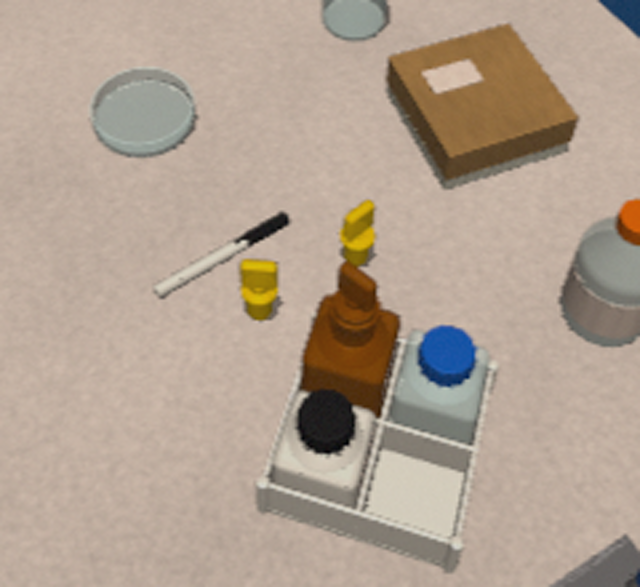

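The top view shows the amber bottle in the left cell of the rack, stopper near (379,243), with two yellow look-alikes at (331,215) and (335,253), the marker near (311,254) and the empty dish at (244,254). In the side view the amber plate is near (314,298) and the dish near (234,231).

```bash
python3 - <<'E'
from h import *
t=eyes.camera("top");s=eyes.camera("side");w=eyes.camera("wrist")
print("plate z.165",onz(t,(379,242.7),.165),onz(s,(313.9,298),.16),tri(ray(t,(379,242.7)),ray(s,(313.9,298))))
print("rack",onz(t,(392,243.5),.045),"corners",[onz(t,c,.045).round(3) for c in ((353,243),(391,206),(430,244),(392,282))])
print("dish top",onz(t,(243.7,253.5),.012), "side",onz(s,(233.5,231.5),.012))
print("yellow",onz(t,(331,215),.06),onz(t,(334.7,252.7),.06))
T=np.array(w["pose"]);st=sensors.read_state()
from scipy.spatial.transform import Rotation as R
Rt=R.from_quat(st["eef_rot"]).as_matrix();print("cam in tool",(Rt.T@T[:3,:3]).round(3).tolist(),(Rt.T@(T[:3,3]-st["ee_pos"])).round(3),"tool R",Rt.round(3).tolist(), np.round(w["intrinsics"],0).tolist())
E
```

```text
plate z.165 [ 0.5175476  -0.15380924  0.165     ] [ 0.5165714  -0.16720445  0.16      ] [ 0.52014131 -0.15919909  0.14546334]
rack [ 0.51871852 -0.21434754  0.045     ] corners [array([ 0.523, -0.114,  0.045]), array([ 0.616, -0.218,  0.045]), array([ 0.515, -0.312,  0.045]), array([ 0.421, -0.208,  0.045])]
dish top [0.50497158 0.17149593 0.012     ] side [0.50100191 0.17370144 0.012     ]
yellow [ 0.59575466 -0.05837967  0.06      ] [ 0.49922793 -0.06356299  0.06      ]
cam in tool [[0.0, -0.971, -0.24], [1.0, 0.0, 0.0], [-0.0, -0.24, 0.971]] [ 0.066  0.001 -0.162] tool R [[0.94, 0.342, 0.0], [0.342, -0.94, -0.0], [0.0, 0.0, -1.0]] [[355.0, 0.0, 281.0], [0.0, 355.0, 206.0], [0.0, 0.0, 1.0]]
```

View pics/top0.png

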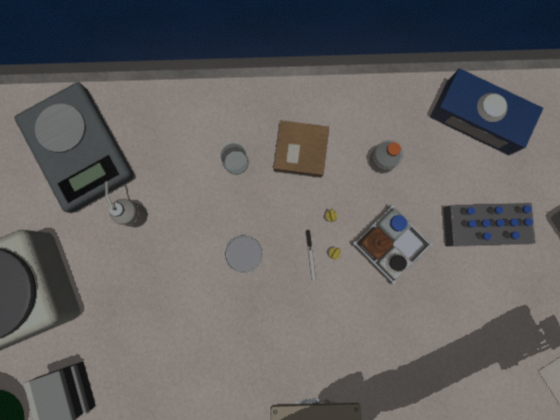

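The full top view shows a clear path to the stopper. The tall wash bottle stands far left at (125,210), and the media bottle at (386,155) is beyond the rack.

>>> arm_command:
  steps:
    - {"slide": [0.02,0.026,0.012],"grip": 1}
    - {"slide": [0.038,0.052,0.012],"grip": 1}
    - {"slide": [0.038,0.052,0.012],"grip": 1}
    - {"slide": [0.038,0.052,0.012],"grip": 1}
    - {"slide": [0.038,0.052,0.01],"grip": 1}
    - {"slide": [0.038,0.052,0.01],"grip": 1}
    - {"slide": [0.038,0.052,0.01],"grip": 1}
    - {"slide": [0.038,0.052,0],"grip": 1}

```text
schema error: expected keys rot, slide, grip
```

>>> arm_command:
  steps:
    - {"slide": [0.02,0.034,0],"grip": 1}
    - {"slide": [0,0,0],"grip": 1}
    - {"slide": [0,0,0],"grip": 1}
    - {"slide": [0,0,0],"grip": 1}
    - {"slide": [0,0,0],"grip": 1}
    - {"slide": [0,0,0],"grip": 1}
    - {"slide": [0,0,0],"grip": 1}
    - {"slide": [0,0,0],"grip": 1}

```text
schema error: expected keys rot, slide, grip
```

```bash
python3 - <<'E'
from h import *
s=sensors.read_state();print(s["time"],s["ee_pos"],s["joint_positions"])
w=eyes.camera("wrist");save(w,"w1")
for n in ("stopper","bottle"): print(n,eyes.look_for(n,w))
print(proj(w,(.52,-.163,.16)),proj(w,(.52,-.163,.174)))
E
```

```text
0.75 [ 0.21363406 -0.58736847  0.22259464] [ 1.19937993  0.33214412 -0.064675    1.46013291  0.02156622  1.34988597
 -0.08849535]
stopper []
bottle []
[-524.04893983 -916.17181848] [ -618.16016426 -1037.01768895]
```

View pics/w1.png

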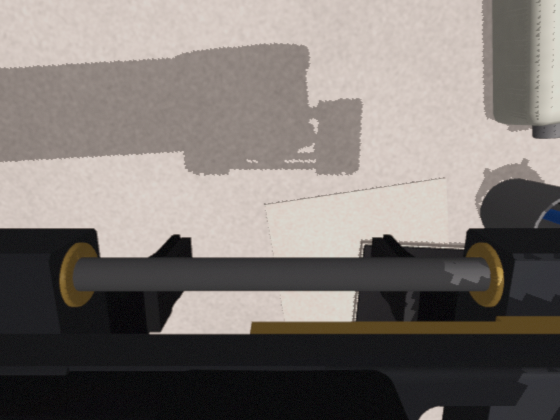

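The arm did not move: the rows need all three keys. The picture shows only bench and the fingers at rows 240 to 330. I'll resend the rows in full.

>>> arm_command:
  steps:
    - {"rot": [0,0,0],"slide": [0.02,0.026,0.012],"grip": 1}
    - {"rot": [0,0,0],"slide": [0.038,0.052,0.012],"grip": 1}
    - {"rot": [0,0,0],"slide": [0.038,0.052,0.012],"grip": 1}
    - {"rot": [0,0,0],"slide": [0.038,0.052,0.012],"grip": 1}
    - {"rot": [0,0,0],"slide": [0.038,0.052,0.01],"grip": 1}
    - {"rot": [0,0,0],"slide": [0.038,0.052,0.01],"grip": 1}
    - {"rot": [0,0,0],"slide": [0.038,0.052,0.01],"grip": 1}
    - {"rot": [0,0,0],"slide": [0.038,0.052,0],"grip": 1}

```text
time: 1.9
ee_pos: [0.4898, -0.211, 0.2989]
eef_rot: [0.985, 0.173, 0.001, 0.001]
ft_force: [1.3, -1.1, -0.1]
width: 0.0872
grip_force: 0.0
```

>>> arm_command:
  steps:
    - {"rot": [0,0,0],"slide": [0.02,0.034,0],"grip": 1}
    - {"rot": [0,0,0],"slide": [0,0,0],"grip": 1}
    - {"rot": [0,0,0],"slide": [0,0,0],"grip": 1}
    - {"rot": [0,0,0],"slide": [0,0,0],"grip": 1}
    - {"rot": [0,0,0],"slide": [0,0,0],"grip": 1}
    - {"rot": [0,0,0],"slide": [0,0,0],"grip": 1}
    - {"rot": [0,0,0],"slide": [0,0,0],"grip": 1}
    - {"rot": [0,0,0],"slide": [0,0,0],"grip": 1}

```text
time: 2.9
ee_pos: [0.5086, -0.1785, 0.2977]
eef_rot: [0.985, 0.173, -0.0, 0.0]
ft_force: [0.4, -0.2, -0.3]
width: 0.0872
grip_force: 0.0
```

```bash
python3 - <<'E'
from h import *
s=sensors.read_state();print(s["time"],s["ee_pos"],s["joint_positions"])
w=eyes.camera("wrist");save(w,"w2")
for n in ("stopper","bottle"): print(n,eyes.look_for(n,w))
print(proj(w,(.52,-.163,.16)),proj(w,(.52,-.163,.174)))
E
```

```text
2.9 [ 0.50855902 -0.17853242  0.29767488] [ 0.64930279  0.13995789 -0.44001844  1.54942078  0.05983273  1.46556876
 -1.01527306]
stopper [{'bbox': [167.1, 132.4, 203.7, 162.1], 'conf': 0.94}, {'bbox': [193.4, 47.0, 222.8, 82.5], 'conf': 0.82}, {'bbox': [250.3, 156.1, 287.0, 190.3], 'conf': 0.72}]
bottle [{'bbox': [238.3, 131.0, 304.2, 201.8], 'conf': 0.89}]
[267.91338898 177.67981564] [267.29584362 180.49683029]
```

View pics/w2.png

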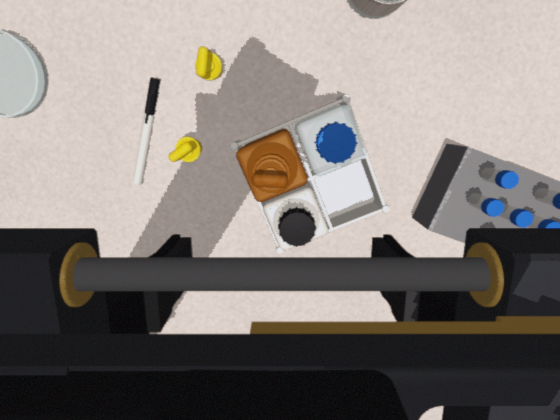

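The wrist view shows the amber bottle at (271,166). Its stopper plate is near (269,180), roughly along the image's horizontal. I'll zoom in to measure its heading.

```bash
python3 - <<'E'
import cv2
b=cv2.imread("pics/w2.png")[130:210,225:325]
cv2.imwrite("pics/c.png",cv2.convertScaleAbs(cv2.resize(b,(750,600),interpolation=cv2.INTER_CUBIC),alpha=1.3))
E
```

```text
(no output)
```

View pics/c.png

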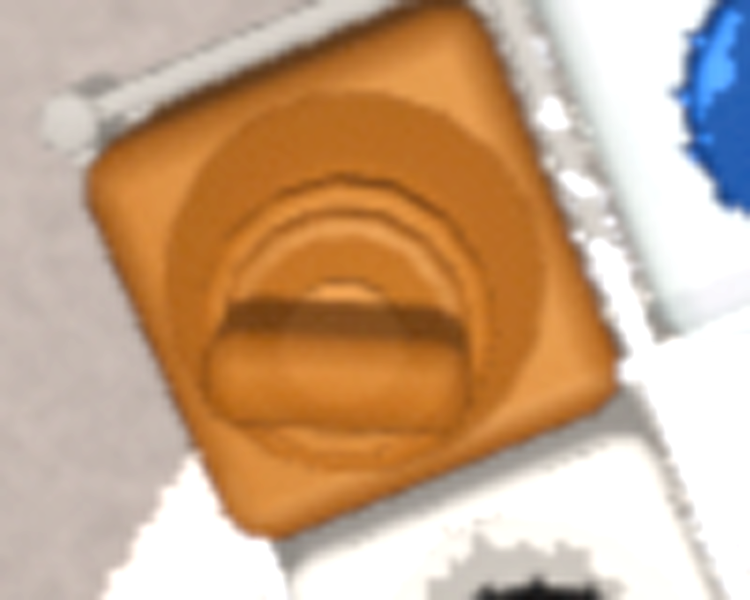

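The plate's top face runs from crop (207,378) to (470,385), so its middle is at about (270,181) in the image and it lies almost along the image's x.

```bash
python3 - <<'E'
from h import *
w=eyes.camera("wrist")
f=lambda u,v:onz(w,(225+(u+.5)/7.5-.5,130+(v+.5)/7.5-.5),.174)[:2]
for n,a,b in (("mid",(207,378),(470,385)),("up",(225,336),(465,347)),("lo",(215,425),(466,432))):
    A,B=f(*a),f(*b);d=B-A;print(n,(A+B)/2,np.linalg.norm(d),np.degrees(np.arctan2(d[1],d[0])))
R=np.array(w["pose"])[:3,:3];print("img x dir",np.degrees(np.arctan2(R[1,0],R[0,0])))
c=[(90,185),(270,540),(620,380),(455,0)]
P=[onz(w,(225+u/7.5,130+v/7.5),.093)[:2] for u,v in c];print("body centre",np.mean(P,0))
E
```

```text
mid [ 0.52074559 -0.16477229] 0.028615913009578935 -71.54616807926274
up [ 0.52512377 -0.16396688] 0.02603340322873563 -72.64995840160795
lo [ 0.51592072 -0.16671769] 0.02742910616407773 -71.62737598906818
img x dir -69.9979898024388
body centre [ 0.52069674 -0.16556656]
```

>>> arm_command:
  steps:
    - {"rot": [0,0,-10],"slide": [0.002,0.002,0],"grip": 1}
    - {"rot": [0,0,-10],"slide": [0.002,0.002,0],"grip": 1}
    - {"rot": [0,0,-10],"slide": [0.002,0.002,0],"grip": 1}
    - {"rot": [0,0,-10],"slide": [0.002,0.002,0],"grip": 1}
    - {"rot": [0,0,-10],"slide": [0.002,0.002,0],"grip": 1}
    - {"rot": [0,0,-10],"slide": [0.002,0.002,0],"grip": 1}
    - {"rot": [0,0,-10],"slide": [0,0.001,0],"grip": 1}
    - {"rot": [0,0,-10],"slide": [0,0,0],"grip": 1}
  newtons: 50

```text
time: 4.1
ee_pos: [0.5206, -0.1653, 0.2977]
eef_rot: [0.865, -0.502, -0.0, 0.0]
ft_force: [-0.4, -0.4, -0.2]
width: 0.0871
grip_force: 0.0
```

>>> arm_command:
  steps:
    - {"rot": [0,0,-10],"slide": [0,0,-0.01],"grip": 0.6}
    - {"rot": [0,0,-2],"slide": [0,0,-0.02],"grip": 0.6}
    - {"rot": [0,0,0],"slide": [0,0,-0.03],"grip": 0.6}
    - {"rot": [0,0,0],"slide": [0,0,-0.03],"grip": 0.6}
    - {"rot": [0,0,0],"slide": [0,0,-0.01],"grip": 0.6}
    - {"rot": [0,0,0],"slide": [0,0,0],"grip": 0.6}
    - {"rot": [0,0,0],"slide": [0,0,0],"grip": 0.6}
    - {"rot": [0,0,0],"slide": [0,0,0],"grip": 0.6}

```text
time: 5.1
ee_pos: [0.5211, -0.1657, 0.2038]
eef_rot: [0.812, -0.584, 0.0, 0.0]
ft_force: [0.5, -1.3, 0.4]
width: 0.0523
grip_force: 0.0
```

```bash
python3 - <<'E'
from h import *
from scipy.spatial.transform import Rotation as R
s=sensors.read_state();print(s["time"],s["ee_pos"],s["joint_positions"].round(3) if hasattr(s["joint_positions"],'round') else s["joint_positions"],s["width"],s["ft_force"],s["torque"])
M=R.from_quat(s["eef_rot"]).as_matrix();print("tool y yaw",np.degrees(np.arctan2(M[1,1],M[0,1])),M[:,2])
w=eyes.camera("wrist");save(w,"w3");print(proj(w,(.5207,-.165,.174)))
cv2.imwrite("pics/w3c.png",cv2.resize(cv2.imread("pics/w3.png")[120:330,150:430],(800,600)))
E
```

```text
5.1 [ 0.5211371  -0.16571931  0.20383471] [ 0.279  0.174 -0.062  1.695  0.012  1.272 -2.603] 0.05228223694986058 [ 0.52405751 -1.34531059  0.4162363 ] [ 0.11772605  0.0584691  -0.02187137]
tool y yaw -161.42882068275176 [ 1.21624398e-04 -4.89697685e-04 -9.99999873e-01]
[282.51759261 238.08390675]
```

View pics/w3c.png

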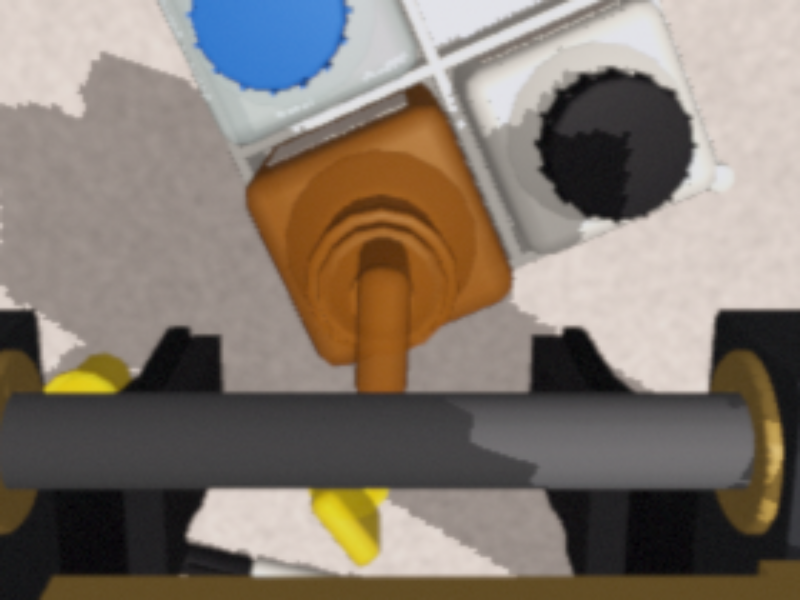

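The plate lies vertical in the crop at x of about 382, between the open fingers, and the alignment is good. However, joint 7 sits at its lower limit, so I will take the other half-turn (+180°), which gives the same grasp with room to twist.

>>> arm_command:
  steps:
    - {"rot": [0,0,10],"slide": [0,0,0.005],"grip": 0.6}
    - {"rot": [0,0,10],"slide": [0,0,0],"grip": 0.6}
    - {"rot": [0,0,10],"slide": [0,0,0],"grip": 0.6}
    - {"rot": [0,0,10],"slide": [0,0,0],"grip": 0.6}
    - {"rot": [0,0,10],"slide": [0,0,0],"grip": 0.6}
    - {"rot": [0,0,10],"slide": [0,0,0],"grip": 0.6}
    - {"rot": [0,0,10],"slide": [0,0,0],"grip": 0.6}
    - {"rot": [0,0,10],"slide": [0,0,0],"grip": 0.6}

```text
time: 6.15
ee_pos: [0.5208, -0.1656, 0.2082]
eef_rot: [0.997, 0.078, 0.0, 0.001]
ft_force: [-0.5, 0.6, 0.3]
width: 0.0521
grip_force: 0.0
```

>>> arm_command:
  steps:
    - {"rot": [0,0,10],"slide": [0,0,0],"grip": 0.6}
    - {"rot": [0,0,10],"slide": [0,0,0],"grip": 0.6}
    - {"rot": [0,0,10],"slide": [0,0,0],"grip": 0.6}
    - {"rot": [0,0,10],"slide": [0,0,0],"grip": 0.6}
    - {"rot": [0,0,10],"slide": [0,0,0],"grip": 0.6}
    - {"rot": [0,0,10],"slide": [0,0,0],"grip": 0.6}
    - {"rot": [0,0,10],"slide": [0,0,0],"grip": 0.6}
    - {"rot": [0,0,10],"slide": [0,0,0],"grip": 0.6}

```text
time: 7.15
ee_pos: [0.5208, -0.1656, 0.2082]
eef_rot: [0.714, 0.7, 0.001, 0.001]
ft_force: [0.6, -0.3, 0.5]
width: 0.0521
grip_force: 0.0
```

>>> arm_command:
  steps:
    - {"rot": [0,0,10],"slide": [0,0,0],"grip": 0.6}
    - {"rot": [0,0,10],"slide": [0,0,0],"grip": 0.6}
    - {"rot": [0,0,0],"slide": [0,0,0],"grip": 0.6}
    - {"rot": [0,0,0],"slide": [0,0,0],"grip": 0.6}
    - {"rot": [0,0,0],"slide": [0,0,0],"grip": 0.6}
    - {"rot": [0,0,0],"slide": [0,0,0],"grip": 0.6}
    - {"rot": [0,0,0],"slide": [0,0,0],"grip": 0.6}
    - {"rot": [0,0,0],"slide": [0,0,0],"grip": 0.6}

```text
time: 8.15
ee_pos: [0.5206, -0.1655, 0.2077]
eef_rot: [0.584, 0.812, 0.0, 0.001]
ft_force: [0.9, -0.2, -0.5]
width: 0.0522
grip_force: 0.0
```

```bash
cat >> h.py <<'E'
from scipy.spatial.transform import Rotation as R
def st():
    s=sensors.read_state();M=R.from_quat(s["eef_rot"]).as_matrix()
    print("t",round(s["time"],2),"pos",np.round(s["ee_pos"],4),"q",np.round(s["joint_positions"],3),"yaw",np.degrees(np.arctan2(M[1,1],M[0,1])).round(1),"w",round(s["width"],4),"F",np.round(s["ft_force"],1),"T",np.round(s["torque"],2),"g",s["grip_force"])
E
python3 - <<'E'
from h import *
st()
w=eyes.camera("wrist");save(w,"w4");print(proj(w,(.5207,-.165,.174)))
cv2.imwrite("pics/w4c.png",cv2.resize(cv2.imread("pics/w4.png")[120:330,150:430],(800,600)))
E
```

```text
t 8.15 pos [ 0.5206 -0.1655  0.2077] q [ 0.505  0.186 -0.316  1.68   0.059  1.284  0.502] yaw 18.6 w 0.0522 F [ 0.9 -0.2 -0.5] T [-0.03 -0.1   0.  ] g 0.0
[280.44684153 231.78243999]
```

View pics/w4c.png

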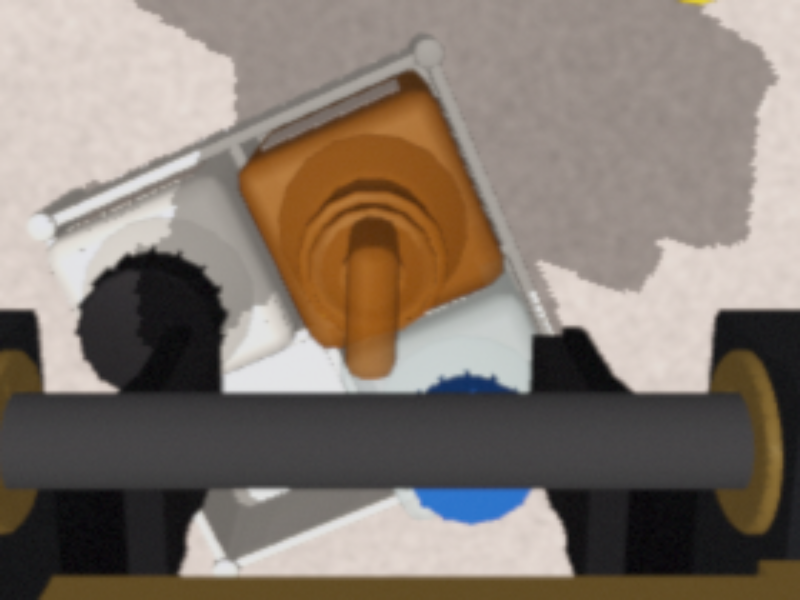

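The plate is centred between the fingers at crop (372,316), which matches the projected position. I'll descend and grip.

>>> arm_command:
  steps:
    - {"rot": [0,0,0],"slide": [0,0,-0.01],"grip": 0.6}
    - {"rot": [0,0,0],"slide": [0,0,-0.02],"grip": 0.6}
    - {"rot": [0,0,0],"slide": [0,0,-0.02],"grip": 0.6}
    - {"rot": [0,0,0],"slide": [0,0,-0.01],"grip": 0.6}
    - {"rot": [0,0,0],"slide": [0,0,-0.004],"grip": 0.6}
    - {"rot": [0,0,0],"slide": [0,0,0],"grip": 0.6}
    - {"rot": [0,0,0],"slide": [0,0,0],"grip": 0.6}
    - {"rot": [0,0,0],"slide": [0,0,0],"grip": 0.6}

```text
time: 9.2
ee_pos: [0.5209, -0.1655, 0.1443]
eef_rot: [0.584, 0.812, 0.001, 0.001]
ft_force: [0.3, -0.0, -0.6]
width: 0.0523
grip_force: 0.0
```

>>> arm_command:
  steps:
    - {"rot": [0,0,0],"slide": [0,0,0],"grip": 0}
    - {"rot": [0,0,0],"slide": [0,0,0],"grip": 0}
    - {"rot": [0,0,0],"slide": [0,0,0],"grip": 0}
    - {"rot": [0,0,0],"slide": [0,0,0],"grip": 0}
    - {"rot": [0,0,0],"slide": [0,0,0],"grip": 0}
    - {"rot": [0,0,0],"slide": [0,0,0],"grip": 0}
    - {"rot": [0,0,0],"slide": [0,0,0],"grip": 0}
    - {"rot": [0,0,0],"slide": [0,0,0],"grip": 0}
  newtons: 50

```text
time: 10.2
ee_pos: [0.5205, -0.1654, 0.1437]
eef_rot: [0.584, 0.812, 0.0, 0.0]
ft_force: [-0.7, -0.1, 0.5]
width: 0.0107
grip_force: 50.0
```

```bash
python3 -c "
from h import *
st()"
```

```text
t 10.2 pos [ 0.5205 -0.1654  0.1437] q [ 0.501  0.237 -0.315  1.76   0.079  1.156  0.487] yaw 18.6 w 0.0107 F [-0.7 -0.1  0.5] T [0.11 0.03 0.07] g 49.999525090679526
```

>>> arm_command:
  steps:
    - {"rot": [0,0,10],"slide": [0,0,0.0002],"grip": 0}
    - {"rot": [0,0,10],"slide": [0,0,0.0002],"grip": 0}
    - {"rot": [0,0,10],"slide": [0,0,0.0002],"grip": 0}
    - {"rot": [0,0,10],"slide": [0,0,0.0002],"grip": 0}
    - {"rot": [0,0,-10],"slide": [0,0,0.0002],"grip": 0}
    - {"rot": [0,0,-10],"slide": [0,0,0.0002],"grip": 0}
    - {"rot": [0,0,-10],"slide": [0,0,0.0002],"grip": 0}
    - {"rot": [0,0,-10],"slide": [0,0,0.0002],"grip": 0}

```text
time: 11.2
ee_pos: [0.5201, -0.1656, 0.1448]
eef_rot: [0.586, 0.81, 0.0, 0.0]
ft_force: [-0.6, 0.7, -3.1]
width: 0.0109
grip_force: 50.0
```

>>> arm_command:
  steps:
    - {"rot": [0,0,-10],"slide": [0,0,0.0002],"grip": 0}
    - {"rot": [0,0,-10],"slide": [0,0,0.0002],"grip": 0}
    - {"rot": [0,0,-10],"slide": [0,0,0.0002],"grip": 0}
    - {"rot": [0,0,-10],"slide": [0,0,0.0002],"grip": 0}
    - {"rot": [0,0,10],"slide": [0,0,0.0002],"grip": 0}
    - {"rot": [0,0,10],"slide": [0,0,0.0002],"grip": 0}
    - {"rot": [0,0,10],"slide": [0,0,0.0002],"grip": 0}
    - {"rot": [0,0,10],"slide": [0,0,0.0002],"grip": 0}

```text
time: 12.2
ee_pos: [0.5201, -0.1656, 0.1463]
eef_rot: [0.582, 0.814, 0.0, 0.0]
ft_force: [1.0, 0.3, -5.1]
width: 0.0102
grip_force: 50.0
```

```bash
python3 -c "
from h import *
st()
p=eyes.camera('side');save(p,'s1')
for n in ('stopper','bottle'): print(n,[(r['bbox'],r['conf']) for r in eyes.look_for(n,p)])"
```

```text
t 12.2 pos [ 0.5201 -0.1656  0.1463] q [ 0.501  0.234 -0.314  1.757  0.078  1.162  0.494] yaw 18.9 w 0.0102 F [ 1.   0.3 -5.1] T [-0.06 -0.04 -0.06] g 49.997657518833876
stopper []
bottle [([292.2, 308.3, 328.7, 347.5], 0.87)]
```

>>> arm_command:
  steps:
    - {"rot": [0,0,10],"slide": [0,0,0],"grip": 0}
    - {"rot": [0,0,10],"slide": [0,0,0.0002],"grip": 0}
    - {"rot": [0,0,10],"slide": [0,0,0.0002],"grip": 0}
    - {"rot": [0,0,10],"slide": [0,0,0.0002],"grip": 0}
    - {"rot": [0,0,-10],"slide": [0,0,0],"grip": 0}
    - {"rot": [0,0,-10],"slide": [0,0,0.0002],"grip": 0}
    - {"rot": [0,0,-10],"slide": [0,0,0.0002],"grip": 0}
    - {"rot": [0,0,-10],"slide": [0,0,0.0002],"grip": 0}

```text
time: 13.35
ee_pos: [0.5204, -0.1655, 0.148]
eef_rot: [0.588, 0.809, 0.0, 0.0]
ft_force: [-0.5, -0.7, -2.9]
width: 0.0106
grip_force: 50.0
```

>>> arm_command:
  steps:
    - {"rot": [0,0,-10],"slide": [0,0,0.0002],"grip": 0}
    - {"rot": [0,0,-10],"slide": [0,0,0.0002],"grip": 0}
    - {"rot": [0,0,-10],"slide": [0,0,0.0002],"grip": 0}
    - {"rot": [0,0,-10],"slide": [0,0,0.0002],"grip": 0}
    - {"rot": [0,0,10],"slide": [0,0,0],"grip": 0}
    - {"rot": [0,0,10],"slide": [0,0,0.0002],"grip": 0}
    - {"rot": [0,0,10],"slide": [0,0,0.0002],"grip": 0}
    - {"rot": [0,0,10],"slide": [0,0,0.0002],"grip": 0}

```text
time: 14.35
ee_pos: [0.5205, -0.1655, 0.1493]
eef_rot: [0.583, 0.812, 0.0, 0.0]
ft_force: [0.0, -1.3, -4.5]
width: 0.0105
grip_force: 50.0
```

```bash
python3 -c "
from h import *
st()
p=eyes.camera('side');save(p,'s2')
for n in ('stopper','bottle'): print(n,[(r['bbox'],r['conf']) for r in eyes.look_for(n,p)])
a=np.hstack([cv2.resize(cv2.imread('pics/%s.png'%n)[260:400,275:385],(400,509),interpolation=cv2.INTER_CUBIC) for n in ('side0','s2')]);cv2.imwrite('pics/cmp.png',a)"
```

```text
t 14.35 pos [ 0.5205 -0.1655  0.1493] q [ 0.499  0.231 -0.312  1.754  0.076  1.167  0.49 ] yaw 18.6 w 0.0105 F [ 0.  -1.3 -4.5] T [-0.08 -0.09 -0.15] g 49.997355518862605
stopper []
bottle [([291.5, 305.2, 329.3, 345.5], 0.86)]
```

View pics/cmp.png

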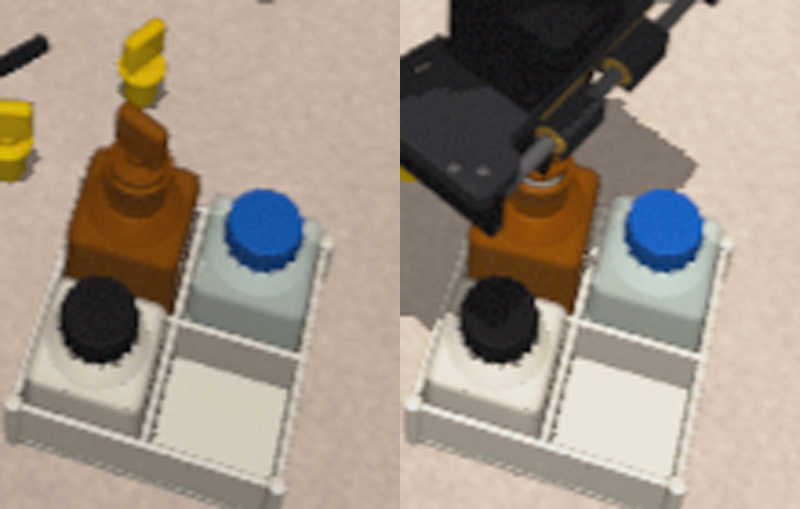

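In the side comparison the bottle body has not moved (top corner at crop x 199 against 599) and a pale gap shows under the collar. The stopper is rising with the bottle down, so I'll carry on.

>>> arm_command:
  steps:
    - {"rot": [0,0,10],"slide": [0,0,0.0001],"grip": 0}
    - {"rot": [0,0,10],"slide": [0,0,0.0002],"grip": 0}
    - {"rot": [0,0,10],"slide": [0,0,0.0002],"grip": 0}
    - {"rot": [0,0,10],"slide": [0,0,0.0002],"grip": 0}
    - {"rot": [0,0,-10],"slide": [0,0,0.0001],"grip": 0}
    - {"rot": [0,0,-10],"slide": [0,0,0.0002],"grip": 0}
    - {"rot": [0,0,-10],"slide": [0,0,0.0002],"grip": 0}
    - {"rot": [0,0,-10],"slide": [0,0,0.0002],"grip": 0}

```text
time: 15.5
ee_pos: [0.5204, -0.1654, 0.1509]
eef_rot: [0.589, 0.808, 0.0, 0.0]
ft_force: [-0.7, -0.8, -3.1]
width: 0.0105
grip_force: 50.0
```

>>> arm_command:
  steps:
    - {"rot": [0,0,-10],"slide": [0,0,0.0002],"grip": 0}
    - {"rot": [0,0,-10],"slide": [0,0,0.0002],"grip": 0}
    - {"rot": [0,0,-10],"slide": [0,0,0.0002],"grip": 0}
    - {"rot": [0,0,-10],"slide": [0,0,0.0002],"grip": 0}
    - {"rot": [0,0,10],"slide": [0,0,0.0001],"grip": 0}
    - {"rot": [0,0,10],"slide": [0,0,0.0002],"grip": 0}
    - {"rot": [0,0,10],"slide": [0,0,0.0002],"grip": 0}
    - {"rot": [0,0,10],"slide": [0,0,0.0002],"grip": 0}

```text
time: 16.5
ee_pos: [0.5209, -0.1655, 0.1525]
eef_rot: [0.584, 0.812, 0.001, 0.001]
ft_force: [0.9, -0.4, -3.3]
width: 0.0103
grip_force: 50.0
```

>>> arm_command:
  steps:
    - {"rot": [0,0,10],"slide": [0,0,0.0001],"grip": 0}
    - {"rot": [0,0,10],"slide": [0,0,0.0002],"grip": 0}
    - {"rot": [0,0,10],"slide": [0,0,0.0002],"grip": 0}
    - {"rot": [0,0,10],"slide": [0,0,0.0002],"grip": 0}
    - {"rot": [0,0,-10],"slide": [0,0,0.0001],"grip": 0}
    - {"rot": [0,0,-10],"slide": [0,0,0.0002],"grip": 0}
    - {"rot": [0,0,-10],"slide": [0,0,0.0002],"grip": 0}
    - {"rot": [0,0,-10],"slide": [0,0,0.0002],"grip": 0}

```text
time: 17.5
ee_pos: [0.5206, -0.1654, 0.1539]
eef_rot: [0.589, 0.808, 0.0, 0.001]
ft_force: [-1.1, 0.8, -2.7]
width: 0.0106
grip_force: 50.0
```

>>> arm_command:
  steps:
    - {"rot": [0,0,-10],"slide": [0,0,0.0002],"grip": 0}
    - {"rot": [0,0,-10],"slide": [0,0,0.0002],"grip": 0}
    - {"rot": [0,0,-10],"slide": [0,0,0.0002],"grip": 0}
    - {"rot": [0,0,-10],"slide": [0,0,0.0002],"grip": 0}
    - {"rot": [0,0,10],"slide": [0,0,0.0001],"grip": 0}
    - {"rot": [0,0,10],"slide": [0,0,0.0002],"grip": 0}
    - {"rot": [0,0,10],"slide": [0,0,0.0002],"grip": 0}
    - {"rot": [0,0,10],"slide": [0,0,0.0002],"grip": 0}

```text
time: 18.5
ee_pos: [0.5207, -0.1655, 0.1553]
eef_rot: [0.584, 0.812, 0.001, 0.001]
ft_force: [0.6, -0.1, -3.2]
width: 0.0103
grip_force: 50.0
```

Up 11.6 mm so far with the force steady. Two more swings, then a check.

>>> arm_command:
  steps:
    - {"rot": [0,0,10],"slide": [0,0,0.0001],"grip": 0}
    - {"rot": [0,0,10],"slide": [0,0,0.0002],"grip": 0}
    - {"rot": [0,0,10],"slide": [0,0,0.0002],"grip": 0}
    - {"rot": [0,0,10],"slide": [0,0,0.0002],"grip": 0}
    - {"rot": [0,0,-10],"slide": [0,0,0.0002],"grip": 0}
    - {"rot": [0,0,-10],"slide": [0,0,0.0002],"grip": 0}
    - {"rot": [0,0,-10],"slide": [0,0,0.0002],"grip": 0}
    - {"rot": [0,0,-10],"slide": [0,0,0.0002],"grip": 0}

```text
time: 19.5
ee_pos: [0.5205, -0.1654, 0.157]
eef_rot: [0.589, 0.808, 0.0, 0.0]
ft_force: [-1.9, -0.5, -0.8]
width: 0.0108
grip_force: 50.0
```

>>> arm_command:
  steps:
    - {"rot": [0,0,-10],"slide": [0,0,0.0002],"grip": 0}
    - {"rot": [0,0,-10],"slide": [0,0,0.0002],"grip": 0}
    - {"rot": [0,0,-10],"slide": [0,0,0.0002],"grip": 0}
    - {"rot": [0,0,-10],"slide": [0,0,0.0002],"grip": 0}
    - {"rot": [0,0,10],"slide": [0,0,0.0002],"grip": 0}
    - {"rot": [0,0,10],"slide": [0,0,0.0002],"grip": 0}
    - {"rot": [0,0,10],"slide": [0,0,0.0002],"grip": 0}
    - {"rot": [0,0,10],"slide": [0,0,0.0002],"grip": 0}

```text
time: 20.5
ee_pos: [0.5211, -0.1654, 0.159]
eef_rot: [0.584, 0.812, 0.001, 0.001]
ft_force: [0.5, -0.4, -0.6]
width: 0.0108
grip_force: 50.0
```

```bash
python3 -c "
from h import *
st()
p=eyes.camera('side');save(p,'s3')
for n in ('stopper','bottle'): print(n,[(r['bbox'],r['conf']) for r in eyes.look_for(n,p)])"
```

```text
t 20.5 pos [ 0.5211 -0.1654  0.159 ] q [ 0.496  0.222 -0.308  1.743  0.072  1.185  0.491] yaw 18.5 w 0.0108 F [ 0.5 -0.4 -0.6] T [-0.  -0.1  0. ] g 49.99885115772486
stopper [([306.3, 302.4, 319.8, 311.0], 0.54), ([273.4, 306.0, 279.0, 307.3], 0.39)]
bottle [([292.4, 305.6, 329.6, 346.7], 0.95)]
```

The grip is gone: the force is just the stopper's weight. I'll draw it out.

>>> arm_command:
  steps:
    - {"rot": [0,0,0],"slide": [0,0,0.001],"grip": 0}
    - {"rot": [0,0,0],"slide": [0,0,0.002],"grip": 0}
    - {"rot": [0,0,0],"slide": [0,0,0.002],"grip": 0}
    - {"rot": [0,0,0],"slide": [0,0,0.002],"grip": 0}
    - {"rot": [0,0,0],"slide": [0,0,0.002],"grip": 0}
    - {"rot": [0,0,0],"slide": [0,0,0.002],"grip": 0}
    - {"rot": [0,0,0],"slide": [0,0,0.001],"grip": 0}
    - {"rot": [0,0,0],"slide": [0,0,0],"grip": 0}

```text
time: 21.65
ee_pos: [0.5206, -0.1655, 0.1705]
eef_rot: [0.584, 0.812, 0.001, 0.001]
ft_force: [0.1, 1.3, -0.8]
width: 0.0106
grip_force: 50.0
```

>>> arm_command:
  steps:
    - {"rot": [0,0,0],"slide": [0,0,0.003],"grip": 0}
    - {"rot": [0,0,0],"slide": [0,0,0.006],"grip": 0}
    - {"rot": [0,0,0],"slide": [0,0,0.01],"grip": 0}
    - {"rot": [0,0,0],"slide": [0,0,0.012],"grip": 0}
    - {"rot": [0,0,0],"slide": [0,0,0.012],"grip": 0}
    - {"rot": [0,0,0],"slide": [0,0,0.012],"grip": 0}
    - {"rot": [0,0,0],"slide": [0,0,0.008],"grip": 0}
    - {"rot": [0,0,0],"slide": [0,0,0.003],"grip": 0}

```text
time: 22.65
ee_pos: [0.5208, -0.1655, 0.237]
eef_rot: [0.584, 0.812, 0.001, 0.001]
ft_force: [0.2, 0.1, -0.3]
width: 0.0106
grip_force: 50.0
```

```bash
python3 -c "
from h import *
st()
p=eyes.camera('side');t=eyes.camera('top')
for n in ('bottle','dish'): print(n,[(r['bbox'],r['conf']) for r in eyes.look_for(n,p)],[(r['bbox'],r['conf']) for r in eyes.look_for(n,t)])"
```

```text
t 22.65 pos [ 0.5208 -0.1655  0.237 ] q [ 0.499  0.168 -0.308  1.638  0.052  1.341  0.508] yaw 18.6 w 0.0106 F [ 0.2  0.1 -0.3] T [ 0.07 -0.14 -0.01] g 49.99933708459139
bottle [([294.2, 296.9, 332.2, 344.5], 0.93), ([213.2, 121.9, 237.7, 162.5], 0.28)] [([356.4, 229.1, 389.2, 262.1], 0.97), ([275.7, 122.0, 326.5, 177.4], 0.25)]
dish [([207.6, 214.1, 253.4, 247.6], 0.66), ([342.4, 209.3, 398.5, 260.5], 0.39), ([312.3, 274.2, 327.8, 291.5], 0.19)] [([224.5, 235.9, 264.2, 274.0], 0.93)]
```

>>> arm_command:
  steps:
    - {"rot": [0,0,0],"slide": [-0.001,0.02,0],"grip": 0}
    - {"rot": [0,0,0],"slide": [-0.002,0.04,0],"grip": 0}
    - {"rot": [0,0,0],"slide": [-0.003,0.05,0],"grip": 0}
    - {"rot": [0,0,0],"slide": [-0.003,0.05,0],"grip": 0}
    - {"rot": [0,0,0],"slide": [-0.003,0.05,0],"grip": 0}
    - {"rot": [0,0,0],"slide": [-0.003,0.05,0],"grip": 0}
    - {"rot": [0,0,0],"slide": [-0.002,0.05,0],"grip": 0}
    - {"rot": [0,0,0],"slide": [-0.001,0.027,0],"grip": 0}

```text
time: 23.95
ee_pos: [0.501, 0.1758, 0.2366]
eef_rot: [0.582, 0.813, 0.001, 0.0]
ft_force: [0.1, 0.5, 0.4]
width: 0.0108
grip_force: 50.0
```

>>> arm_command:
  steps:
    - {"rot": [0,0,0],"slide": [0,0,0],"grip": 0}
    - {"rot": [0,0,0],"slide": [0,0,-0.02],"grip": 0}
    - {"rot": [0,0,0],"slide": [0,0,-0.03],"grip": 0}
    - {"rot": [0,0,0],"slide": [0,0,-0.03],"grip": 0}
    - {"rot": [0,0,0],"slide": [0,0,-0.02],"grip": 0}
    - {"rot": [0,0,0],"slide": [0,0,-0.01],"grip": 0}
    - {"rot": [0,0,0],"slide": [0,0,0],"grip": 0}
    - {"rot": [0,0,0],"slide": [0,0,0],"grip": 0}

```text
time: 24.95
ee_pos: [0.5031, 0.1717, 0.1274]
eef_rot: [0.584, 0.812, 0.001, 0.001]
ft_force: [-0.3, -0.5, 0.3]
width: 0.0103
grip_force: 50.0
```

```bash
python3 -c "
from h import *
st()
w=eyes.camera('wrist');save(w,'w5');s=eyes.camera('side');save(s,'s5')
print('end in wrist',proj(w,np.r_[sensors.read_state()['ee_pos']]-[0,0,.0387]))
a=np.hstack([cv2.resize(cv2.imread('pics/w5.png')[60:400],(480,292)),cv2.resize(cv2.imread('pics/s5.png')[160:270,180:300],(318,292))]);cv2.imwrite('pics/d.png',a)
print(a.shape)
for n in ('dish',): print([(r['bbox'],r['conf']) for r in eyes.look_for(n,w)],[(r['bbox'],r['conf']) for r in eyes.look_for(n,s)])"
```

```text
t 24.95 pos [0.5031 0.1717 0.1274] q [ 0.093  0.254 -0.575  1.804  0.153  1.125 -0.209] yaw 18.6 w 0.0103 F [-0.3 -0.5  0.3] T [-0.02 -0.14  0.04] g 49.99931442551315
end in wrist [280.02354215 229.72082701]
(292, 798, 3)
[([217.8, 131.5, 348.8, 248.3], 0.9)] [([212.3, 214.8, 254.4, 248.5], 0.64)]
```

View pics/d.png

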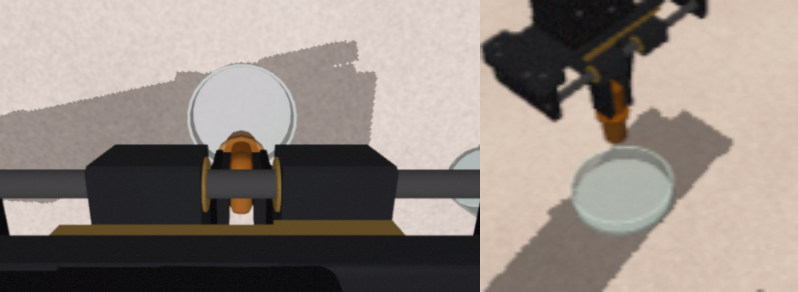

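The stopper hangs upright in the fingers above the dish, whose circle is centred at about (282,199) in the wrist view. I'll check that centre, then lower.

```bash
python3 -c "
from h import *
w=eyes.camera('wrist')
print(onz(w,(282,199),.021),onz(w,(282,136),.021), onz(w,(217.8,200),.021),onz(w,(348.8,200),.021))"
```

```text
[0.5032598  0.17526233 0.021     ] [0.48792543 0.22075417 0.021     ] [0.45630256 0.15864965 0.021     ] [0.55268072 0.19102309 0.021     ]
```

>>> arm_command:
  steps:
    - {"rot": [0,0,0],"slide": [0,0,-0.01],"grip": 0}
    - {"rot": [0,0,0],"slide": [0,0,-0.01],"grip": 0}
    - {"rot": [0,0,0],"slide": [0,0,-0.01],"grip": 0}
    - {"rot": [0,0,0],"slide": [0,0,-0.01],"grip": 0}
    - {"rot": [0,0,0],"slide": [0,0,-0.005],"grip": 0}
    - {"rot": [0,0,0],"slide": [0,0,0],"grip": 0}
    - {"rot": [0,0,0],"slide": [0,0,0],"grip": 0}
    - {"rot": [0,0,0],"slide": [0,0,0],"grip": 0}

```text
time: 26.2
ee_pos: [0.5029, 0.1716, 0.0818]
eef_rot: [0.584, 0.812, 0.001, 0.001]
ft_force: [1.0, 0.1, -1.4]
width: 0.0106
grip_force: 50.0
```

>>> arm_command:
  steps:
    - {"rot": [0,0,0],"slide": [0,0.002,-0.008],"grip": 0}
    - {"rot": [0,0,0],"slide": [0,0,-0.01],"grip": 0}
    - {"rot": [0,0,0],"slide": [0,0,-0.01],"grip": 0}
    - {"rot": [0,0,0],"slide": [0,0,-0.006],"grip": 0}
    - {"rot": [0,0,0],"slide": [0,0,-0.002],"grip": 0}
    - {"rot": [0,0,0],"slide": [0,0,-0.001],"grip": 0}
    - {"rot": [0,0,0],"slide": [0,0,0],"grip": 0}
    - {"rot": [0,0,0],"slide": [0,0,0],"grip": 0}

```text
time: 27.2
ee_pos: [0.5028, 0.1736, 0.0447]
eef_rot: [0.584, 0.812, 0.001, 0.001]
ft_force: [-0.7, 0.7, -0.7]
width: 0.0106
grip_force: 50.0
```

>>> arm_command:
  steps:
    - {"rot": [0,0,0],"slide": [0,0,-0.0005],"grip": 0}
    - {"rot": [0,0,0],"slide": [0,0,-0.0005],"grip": 0}
    - {"rot": [0,0,0],"slide": [0,0,0],"grip": 0}
    - {"rot": [0,0,0],"slide": [0,0,0],"grip": 0}
    - {"rot": [0,0,0],"slide": [0,0,0],"grip": 0}
    - {"rot": [0,0,0],"slide": [0,0,0],"grip": 0}
    - {"rot": [0,0,0],"slide": [0,0,0],"grip": 0}
    - {"rot": [0,0,0],"slide": [0,0,0],"grip": 0}

```text
time: 28.2
ee_pos: [0.5026, 0.1735, 0.0435]
eef_rot: [0.584, 0.812, 0.001, 0.001]
ft_force: [-0.0, 1.0, -1.6]
width: 0.0107
grip_force: 50.0
```

>>> arm_command:
  steps:
    - {"rot": [0,0,0],"slide": [0,0,-0.0005],"grip": 0}
    - {"rot": [0,0,0],"slide": [0,0,-0.0005],"grip": 0}
    - {"rot": [0,0,0],"slide": [0,0,0],"grip": 0}
    - {"rot": [0,0,0],"slide": [0,0,0],"grip": 0}
    - {"rot": [0,0,0],"slide": [0,0,0],"grip": 0}
    - {"rot": [0,0,0],"slide": [0,0,0],"grip": 0}
    - {"rot": [0,0,0],"slide": [0,0,0],"grip": 0}
    - {"rot": [0,0,0],"slide": [0,0,0],"grip": 0}

```text
time: 29.2
ee_pos: [0.5027, 0.1735, 0.0427]
eef_rot: [0.584, 0.812, 0.001, 0.001]
ft_force: [-1.9, -0.8, 5.2]
width: 0.0105
grip_force: 50.0
```

```bash
python3 -c "
from h import *
st()"
```

```text
t 29.2 pos [0.5027 0.1735 0.0427] q [ 0.059  0.363 -0.551  1.875  0.229  0.964 -0.27 ] yaw 18.6 w 0.0105 F [-1.9 -0.8  5.2] T [-0.2   0.34  0.07] g 50.0010984018445
```

Touchdown at 5 N. I'll open gently, then withdraw.

>>> arm_command:
  steps:
    - {"rot": [0,0,0],"slide": [0,0,0.0002],"grip": 0}
    - {"rot": [0,0,0],"slide": [0,0,0],"grip": 0.15}
    - {"rot": [0,0,0],"slide": [0,0,0],"grip": 0.2}
    - {"rot": [0,0,0],"slide": [0,0,0],"grip": 0.3}
    - {"rot": [0,0,0],"slide": [0,0,0],"grip": 0.4}
    - {"rot": [0,0,0],"slide": [0,0,0],"grip": 0.5}
    - {"rot": [0,0,0],"slide": [0,0,0],"grip": 0.5}
    - {"rot": [0,0,0],"slide": [0,0,0],"grip": 0.5}

```text
time: 30.2
ee_pos: [0.5026, 0.1735, 0.0427]
eef_rot: [0.584, 0.812, 0.0, 0.001]
ft_force: [0.2, -0.2, -0.5]
width: 0.0429
grip_force: 0.0
```

>>> arm_command:
  steps:
    - {"rot": [0,0,0],"slide": [0,0,0.005],"grip": 0.5}
    - {"rot": [0,0,0],"slide": [0,0,0.01],"grip": 0.5}
    - {"rot": [0,0,0],"slide": [0,0,0.02],"grip": 0.5}
    - {"rot": [0,0,0],"slide": [0,0,0.03],"grip": 0.5}
    - {"rot": [0,0,0],"slide": [0,0,0.03],"grip": 0.5}
    - {"rot": [0,0,0],"slide": [0,0,0.03],"grip": 0.5}
    - {"rot": [0,0,0],"slide": [0,0,0.03],"grip": 0.5}
    - {"rot": [0,0,0],"slide": [0,0,0],"grip": 0.5}

```text
time: 31.2
ee_pos: [0.5038, 0.1742, 0.2007]
eef_rot: [0.584, 0.812, 0.002, 0.002]
ft_force: [-0.4, 0.3, -0.5]
width: 0.0438
grip_force: 0.0
```

```bash
python3 -c "
from h import *
st()
s=eyes.camera('side');save(s,'s6')
cv2.imwrite('pics/e.png',cv2.resize(cv2.imread('pics/s6.png')[190:410,180:420],(640,587),interpolation=cv2.INTER_CUBIC))
for n in ('stopper','dish','bottle'): print(n,[(r['bbox'],r['conf']) for r in eyes.look_for(n,s)])"
```

```text
t 31.2 pos [0.5038 0.1742 0.2007] q [ 0.107  0.186 -0.586  1.715  0.109  1.266 -0.178] yaw 18.6 w 0.0438 F [-0.4  0.3 -0.5] T [ 0.04 -0.09 -0.06] g 0.0
stopper [([268.9, 288.5, 284.3, 305.4], 0.77), ([307.4, 266.4, 321.6, 289.2], 0.63), ([224.6, 212.2, 238.2, 235.2], 0.48)]
dish [([210.6, 216.7, 252.3, 250.0], 0.95), ([223.8, 215.3, 238.9, 235.8], 0.38)]
bottle [([292.1, 298.8, 331.2, 342.7], 0.75), ([282.8, 336.0, 321.4, 381.6], 0.18)]
```

View pics/e.png

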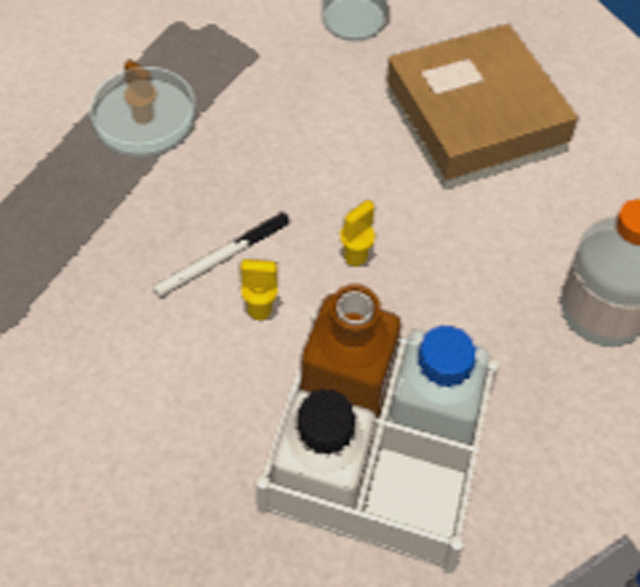

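The stopper stands in the middle of the dish at crop (142,100). The open amber bottle is upright in its cell at (352,345), and the rest is undisturbed. I'll hand in.

```bash
python3 -c "
from bench import order
print(order.close_job())"
```

```text
the job is handed in; nothing more can be done
None
```

I twisted the stopper free and stood it in the dish, the amber bottle stayed down in its cell, and the job is handed in at about 31 s; no verdict came back, and joint 7 briefly read -2.603 against its -2.6 limit.

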